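# Show the sink trap's bend to the inspection camera

## Robot

A 6-joint arm with a two-finger parallel gripper is mounted at the origin on the work surface. World frame = base frame: x ahead of the robot, y to its left, z up, the work surface at z = 0. Lengths are in mm, angles in degrees, forces in N, time in s.
With the tool pointing down it reaches from about 300 to 850 mm from the base axis. Payload 4.2 kg.
Tool frame: the origin (TCP) lies midway between the tips of the shut fingers; the grasp point (between the pads) lies 19 mm behind it; z points along the fingers, y is the direction in which the jaws open and shut (so a half turn about z gives the same grasp; the last joint's range is limited). The gripper opens to 91 mm and grips with 3 to 60 N. Pads are 32 mm wide; open, the fingers measure 118 mm over their backs; the gripper's body (76 mm by 178 mm) begins 60 mm behind the grasp point.
Start: joints at [-65.088, 18.312, 89.639, -0, 72.044, -1.146], TCP at [252.594, -516.568, 184.776] pointing down, gripper open.
Joint ranges: [-177.97, 177.97], [-48.28, 115.42], [12.27, 149.76], [-77.06, 257.06], [2.81, 150.46], [-146.56, 146.56]. Speed limits (degrees/s): [147.25, 147.25, 180, 180, 180, 180].

## Interface

Orientations are given as [roll, pitch, yaw] about the fixed x, y, z axes, in that order (R = Rz(yaw) Ry(pitch) Rx(roll)).
In Python, from workcell import env gives the robot as it stands.
- The arm moves only by the shell command python3 -m jog 'ROWS' [FORCE]. ROWS is JSON, a list of rows, each an object of numbers: "dx", "dy", "dz": the shift along the world's x, y, z in m; "wx", "wy", "wz": the turn, a rotation vector about the world's x, y, z in rad; "grip": the gripper's target within -1 to 1 (shut at 1, half-way at 0, fully open at -1). In form: [{"dx": .., "dy": .., "dz": .., "wx": .., "wy": .., "wz": .., "grip": ..}, ...]. A call has 1 to 10 rows; each row shifts and turns the commanded pose from where the row before left it; what a row does not reach is not made up. A row lasts 1/10 s, in which the tool goes at most 50 mm and 8.59 degrees, less where a joint would pass 70% of its speed; a pose out of reach is approached as far as the arm can. A call with a gripper value outside its range is refused whole. The fingers move at their own pace and stop on an object; FORCE is the grip in N (left out, the last holds). Time passes only in rows, so rows that do not move let the fingers close. It gives the time, the measured TCP pose, the force and the opening at its end, in the units of the state.
- env.state(): the state, without advancing time (a new reading comes with each control period).
- env.grab_frame(name): name is "scene" or "top"; returns the picture (480x640x3 uint8, red, green, blue); there is no depth.
- env.get_calibration(name): a dict with "fx", "fy", "cx", "cy" (pixels), "R" (3x3) and "t" (3): a world point X has camera coordinates R X + t. Camera axes: x right, y down, z forward; pixel columns grow to the right and rows downward; lengths in mm; the calibration is good to about 2 mm. A picture is of the moment at which its call begins. get_calibration takes no time and is no camera call.
- env.job_done(): hands the job in, once; it reports no verdict.
The state is a dict: "time_s": time; "qpos": joint angles; "qvel": joint speeds; "effort": joint torques, N m; "ee_pos": TCP position; "ee_rot": TCP orientation; "force": force on the tool from outside, world axes, zero at the start; "torque": the same for the moment, N m; "gripper_width": finger opening in mm.
Only numpy, scipy, OpenCV 4.12 (cv2) and the standard library are available. Lean on these libraries where they do the work, as an engineer would, in place of code of your own. Each camera call takes 0.05 s, during which the arm holds its last target. There are 200 camera calls.

## Task

Turn the inspection light fully up with its slide dimmer, then take the U-shaped trap bend out of the drip tray and hold it up to the inspection camera: the open mouth of its longer leg about 10 cm in front of the lens, centred on it and facing squarely into it, so that a colleague can see whether that leg is clear. Do not bump the camera, and leave the other parts and tools lying where they are. Finish while holding the bend there, still, in the gripper: it is not put down.

Things in the scene. Friction and masses are not known exactly. Their poses are not given: they have to be found in the camera images.
- dimmer (a joint): position of the slide dimmer's cap in m: 0 = light at its lowest, 0.070 = fully up, against the end stop. The cap stays where it is left; sliding it takes about 1.5 N.
- dimmer_grip (a point): point in the middle of the dimmer's black cap, 6 mm below its top. The cap is 14 mm long along the track, 24 mm wide across it and 20 mm tall; it stands on the box top, which is 37 mm above the worktop, so its top is 58 mm up. y axis = along the track towards fully up; z axis up.
- dimmer_box: grey flat box with aluminium face plate, 66 mm deep (x), 165 mm long (y, the slot's direction), 36 mm high, fixed to the worktop; origin under its centre. Beside the slot is a dark printed wedge: its broad end (+y) is fully up, its thin end lowest. A black cable gland sticks out of its +y end.
- camera: inspection camera on its bench stand, fixed: dark base plate 170 x 170 x 16 mm, steel post 416 mm tall (18 mm thick) at the rear, a dark barrel 44 mm thick, 115 mm long with a black ring light (72 mm across) round its lens, aimed 30 degrees below level towards -x. Origin on the worktop straight below the lens; the plate's centre is at x = 50 mm.
- lens (a point): centre of the camera lens, 300 mm above the worktop. x axis = the viewing direction (out of the lens, 30 degrees below level), y axis = level, z axis = up in the picture. The lens tip stands 12 mm in front of the ring light's face.
- tray: grey drip tray, 330 (x) x 470 (y) mm, walls 20 mm high and 4 mm thick, floor about 4 mm thick; fixed; origin under its centre
- bend: white plastic U-shaped tube lying flat in the tray: 149 mm long (x), 128 wide (y), 44 high, 0.12 to 0.24 kg. Its two parallel legs, axes 84 mm apart, open towards +x; the longer (at y = -42 mm) is the one to show, the shorter (y = +42 mm) ends 45 mm sooner. Origin on the underside, centre of the outline; x along the legs to the mouths, z up as it lies. Tube axes 22 mm above the underside.
- mouth (a point): centre of the longer leg's open mouth, at x = 73, y = -42, z = 22 mm of the bend; its x axis points straight out of the mouth along the leg. The threaded end behind the mouth is 27 mm long.
- leg (a point): middle of the plain part of the longer leg, on its axis, 56 mm behind the mouth (x = 17, y = -42, z = 22 mm of the bend): 38 mm thick, 58 mm long, a good place to grip; at least 40 mm free between the two legs, 50 mm outside
- heel (a point): outermost point of the U on its closed side, x = -76, y = 0, z = 22 mm of the bend
- tee: bystander: white straight tube 150 mm long with a short side branch (T shape), 44 mm thick at its ends, lying in the tray; origin on its underside at the crossing, x along the long tube, y along the branch
- nut_a: bystander: white union nut, ring 68 mm across the lugs, 22 mm high, in the tray; origin under its centre
- nut_b: bystander: a second such union nut in the tray; origin under its centre
- elbow: bystander: white 90 degree elbow, about 90 x 90 mm, 44 mm high, lying on the worktop; origin on its underside at the inner corner
- wrench: bystander: steel wrench 240 mm long on the worktop
- brush: bystander: flat brush with wooden handle, 200 mm long, on the worktop
- grease: bystander: grey jar of sealing grease, 64 mm across, 55 mm tall; origin under its centre
- spray: bystander: beige spray bottle with black trigger head, 74 mm across, 226 mm tall; origin under its centre
Mind the look-alikes: they are no part of the job. Leave any blue or red look-alike of the bend alone.

How it is judged (in metres and radians):
On the way, in this order (a step that is already met when the one before it is completed fails the run):
1. the light is turned fully up (value of joint dimmer above 0.064 m), for 0.2 s.
2. the longer leg's mouth is before the lens, facing it (x of mouth in the frame of lens between 0.065 and 0.135 m and y of mouth in the frame of lens between -0.018 and 0.018 m and z of mouth in the frame of lens between -0.018 and 0.018 m and angle between the x axis of mouth and the x axis of lens, either way round below 0.25 rad and x of heel in the frame of lens above 0.18 m), for 0.2 s.
At the end, for the whole second after the job is handed in: Dimmer within 6 mm of fully up; the longer leg's mouth 65 to 135 mm before the lens, within 18 mm of its axis sideways and up or down, leg in line with it within 14 degrees, the U's closed side away; the bend still, held by the fingers alone (all of step 2 and value of joint dimmer above 0.064 m and contact force between the fingers and bend above 1 N and contact force between bend and camera below 0.2 N and linear speed of bend below 0.03 m/s and angular speed of bend below 0.2 rad/s); the arm keeps its last pose, push and grip.
It fails at once if the camera is bumped (contact force between camera and anything else above 2 N).
It fails at once if another part or tool is pushed from its place (more than 30 mm) (distance of any of tee, nut_a, nut_b, elbow, wrench, brush, grease, spray from where it was at the start of the episode above 0.03 m).
It also fails if it takes over 48 s, if anything falls off the work surface, if the arm or the gripper's body presses on something with over 40 N, if the wrist force passes 120 N, or if a joint passes its speed limit or range.

## Working session

There is one attempt and no reset: what is moved stays moved. The work goes in short steps, Python scripts to look and compute and a shell command to move; the robot and the scene stay as the last step left them, time stands still between calls to the robot, and variables do not carry over. Pictures are saved under pics/ and viewed, about 8 in all and at most 12, crops included, and the job is handed in when it is done.

```bash
mkdir -p pics; python3 - <<'E'
from workcell import env
import cv2
for n in("scene","top"):
    cv2.imwrite(f"pics/{n}0.png",env.grab_frame(n)[:,:,::-1]); print(n,env.get_calibration(n))
print(env.state())
E
```

```text
scene {'fx': 517.1421772141662, 'fy': 517.1421772141662, 'cx': 322.0857512433419, 'cy': 245.0794814171653, 'R': array([[ 0.83486947,  0.55031199,  0.01223447],
       [ 0.43763598, -0.65012137, -0.62114164],
       [-0.3338678 ,  0.52392644, -0.78360282]]), 't': array([-411.43422965, -106.00297699, 1645.66799487])}
top {'fx': 586.4413702364504, 'fy': 586.4413702364504, 'cx': 322.00946657145084, 'cy': 233.4658662856552, 'R': array([[-0.00218887, -0.99998319,  0.00536934],
       [-0.99289406,  0.00153444, -0.11899173],
       [ 0.11898149, -0.00559165, -0.99288073]]), 't': array([ -15.53590523,  530.7089879 , 1973.52081157])}
{'time_s': 0.1, 'qpos': array([-6.50883554e+01,  1.83462361e+01,  8.96990670e+01, -1.25049779e-03,
        7.20439757e+01, -1.14750550e+00]), 'qvel': array([-0.03113553,  0.00245023, -0.12520827, -0.07236687, -0.07929613,
       -0.03719743]), 'effort': array([ 5.80852575e-04, -4.13332164e+01, -2.32509434e+01,  7.29283271e-02,
        4.22065007e-02, -6.57252122e-05]), 'ee_pos': array([ 252.36692361, -516.10513809,  184.02422099]), 'ee_rot': array([-1.79910715e+02, -5.99182228e-04,  2.60595361e+01]), 'force': array([-0.78148365,  0.38854169,  0.05963303]), 'torque': array([ 0.01590995, -0.01676308,  0.01637488]), 'gripper_width': 91.34028589561464}
```

View pics/scene0.png

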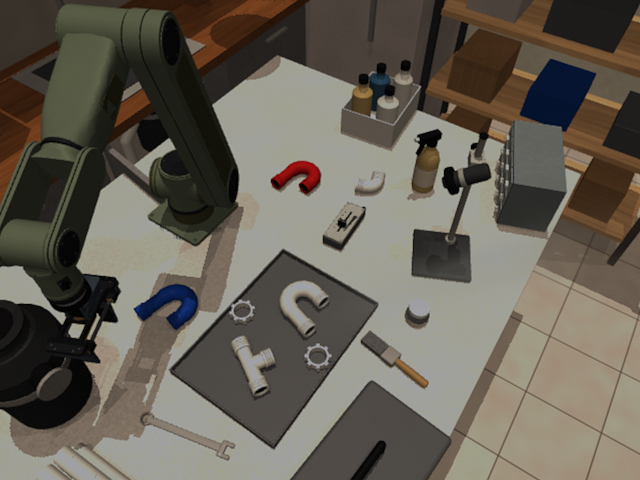

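View pics/top0.png

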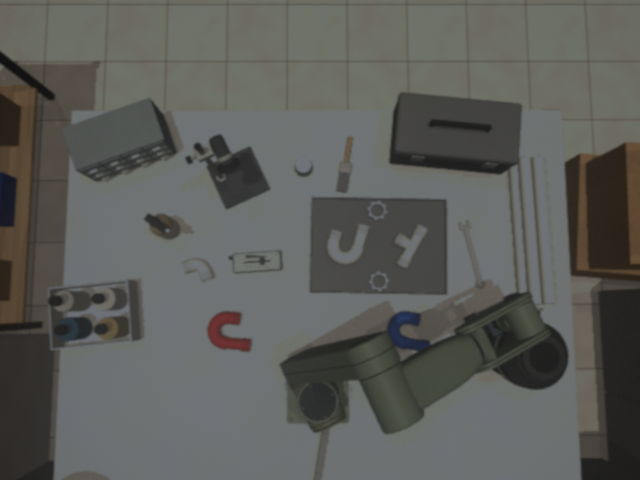

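The bend candidates are white U (scene 304,305 / top 348,245), the blue U (168,305 / 408,330) and the red U (297,177 / 230,332). There are also the white elbow (370,183 / 199,268) and the tee (252,365 / 411,245). I choose the white U in the tray and check it in a close crop.

```bash
python3 - <<'E'
import cv2,numpy as np
s=cv2.imread("pics/scene0.png");t=cv2.imread("pics/top0.png")
def crop(im,x,y,w,h,W=400,H=300,g=1):
    c=cv2.resize(im[y:y+h,x:x+w],(W,H),interpolation=cv2.INTER_CUBIC);return np.clip(c.astype(float)*g,0,255).astype(np.uint8)
a=np.hstack([crop(t,300,190,100,75,g=1.6),crop(t,170,120,100,75,g=2.2)])
b=np.hstack([crop(t,215,230,80,60,g=1.6),crop(s,400,120,120,90,g=2)])
c=cv2.imwrite("pics/c1.png",np.vstack([a,b]))
cv2.imwrite("pics/c2.png",np.hstack([crop(s,260,270,120,90),crop(s,305,195,80,60)]))
E
```

```text
(no output)
```

View pics/c1.png

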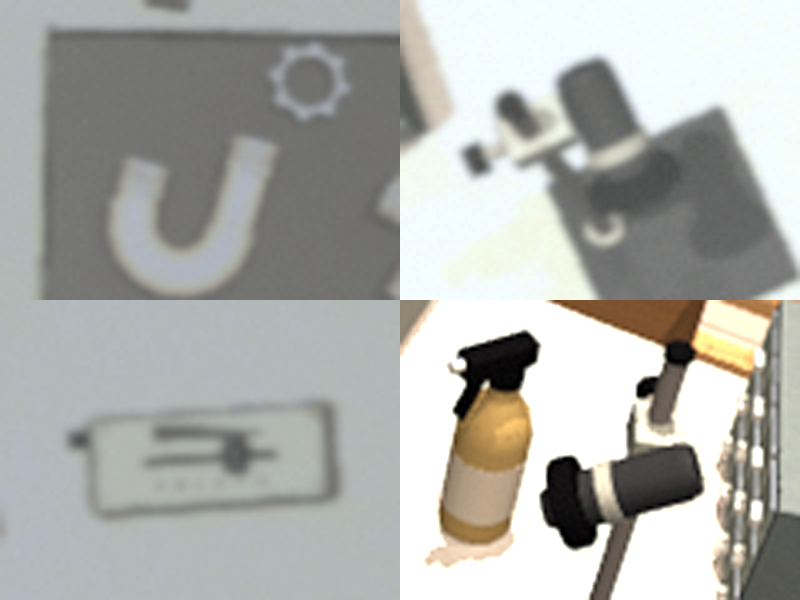

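View pics/c2.png

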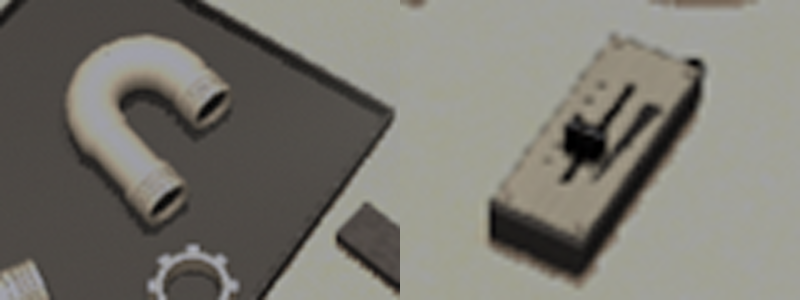

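Views so far (5): the white U in the tray is confirmed. Its longer leg's mouth is at top (364,225) and scene (310,329). The dimmer cap is at top (262,261), with the gland and wedge's broad end to the left (+y). The camera lens tip is at scene (443,181). Now I'll turn these into positions.

```bash
cat > h.py <<'E'
import numpy as np,cv2
from workcell import env
C={n:env.get_calibration(n) for n in("scene","top")}
def ray(n,p):
    c=C[n];d=c["R"].T@np.array([(p[0]-c["cx"])/c["fx"],(p[1]-c["cy"])/c["fy"],1]);return -c["R"].T@c["t"],d/np.linalg.norm(d)
def plane(n,p,z):
    o,d=ray(n,p);return o+d*(z-o[2])/d[2]
def tri(ps,pt):
    o1,d1=ray("scene",ps);o2,d2=ray("top",pt)
    s=np.linalg.lstsq(np.c_[d1,-d2],o2-o1,rcond=None)[0];a=o1+s[0]*d1;b=o2+s[1]*d2
    return (a+b)/2,np.linalg.norm(a-b)
def proj(n,X):
    c=C[n];v=c["R"]@np.asarray(X,float)+c["t"];return np.array([c["fx"]*v[0]/v[2]+c["cx"],c["fy"]*v[1]/v[2]+c["cy"]])
E
python3 - <<'E'
from h import *
np.set_printoptions(precision=1,suppress=True)
t=cv2.imread("pics/top0.png");s=cv2.imread("pics/scene0.png")
def rect(im,n,m,z,box):
    x,y,w,h=box;k=np.zeros(im.shape[:2],np.uint8);k[y:y+h,x:x+w]=m[y:y+h,x:x+w]
    cs=max(cv2.findContours(k,cv2.RETR_EXTERNAL,cv2.CHAIN_APPROX_NONE)[0],key=cv2.contourArea)
    P=np.array([plane(n,p[0],z)[:2] for p in cs],np.float32);return P,cv2.minAreaRect(P)
gt=t.max(2);gs=s.max(2)
# bend outline: widest rim at axis height 26
for n,im,th,b in(("top",t,125,(318,215,60,55)),("scene",s,120,(275,275,60,65))):
    P,r=rect(im,n,(im.max(2)>th).astype(np.uint8),26,b);print("bend",n,r)
    print(" c",P.mean(0))
for nm,ps,pt in(("mouthlong",None,(364.3,225.3)),("mouthshort",None,(336.7,230))):print(nm,plane("top",pt,30))
print("mouths scene",plane("scene",(260+165/3.333,270+198/3.333),26),plane("scene",(260+212/3.333,270+102/3.333),26))
# dimmer box
P,r=rect(t,"top",(gt>0).astype(np.uint8),37,(225,245,62,30))
for p in((233,253.5),(281.5,250.5),(282,268.5),(235,273)):print("box corner",plane("top",p,36))
print("cap top",plane("top",(262,261),58),"scene",plane("scene",(305+580/5-80,195+137/5),50),)
sl=[plane("top",p,37) for p in((244,262.5),(270,261))];print("slot",sl)
# camera plate (dark) in scene, top
P,r=rect(s,"scene",((gs<85)&(gs>20)).astype(np.uint8),16,(405,225,75,60));print("plate",r)
print("lens tri",tri((443.5,181.5),(231,168)),"ring",tri((450.4,180.6),(229.3,164.5)))
for nm,ps in(("lens",(443.5,181.5)),):print(plane("scene",ps,300),plane("top",(231,168),300))
E
```

```text
Traceback (most recent call last):
ValueError: max() iterable argument is empty
```

```bash
python3 - <<'E'
from h import *
np.set_printoptions(precision=1,suppress=True)
t=cv2.imread("pics/top0.png");s=cv2.imread("pics/scene0.png")
def rect(im,n,z,box,inv=False):
    x,y,w,h=box;g=im.max(2)[y:y+h,x:x+w]
    th,k=cv2.threshold(g,0,255,(cv2.THRESH_BINARY_INV if inv else cv2.THRESH_BINARY)+cv2.THRESH_OTSU)
    cs=max(cv2.findContours(k,cv2.RETR_EXTERNAL,cv2.CHAIN_APPROX_NONE)[0],key=cv2.contourArea)+[x,y]
    P=np.array([plane(n,p[0],z)[:2] for p in cs],np.float32);r=cv2.minAreaRect(P)
    print(n,th,"centre",np.array(r[0]),"size",np.array(r[1]),"ang",round(r[2],1),"corners",cv2.boxPoints(r).tolist() and cv2.boxPoints(r).round().tolist());return P
rect(t,"top",26,(322,218,52,52)); rect(s,"scene",26,(276,275,58,66))
print("mouth L/S top",plane("top",(364.3,225.3),30),plane("top",(336.7,230),30))
print("mouth L/S scene",plane("scene",(260+165*.3,270+198*.3),26),plane("scene",(260+212*.3,270+102*.3),26))
for p in((233,253.5),(281.5,250.5),(282,268.5),(235,273)):print("box corner",plane("top",p,36))
print("cap top",plane("top",(262,261),58),"scene",plane("scene",(305+180/5,195+137/5),50))
print("slot",[plane("top",p,37) for p in((244,262.5),(270,261))])
rect(s,"scene",16,(405,225,75,60),True)
print("lens tri",tri((443.5,181.5),(231,168)),"ring",tri((450.4,180.6),(229.3,164.5)))
print(plane("scene",(443.5,181.5),300),plane("top",(231,168),300))
E
```

```text
top 91.0 centre [502.7 -98.3] size [121.2 147.6] ang 74.0 corners [[415.0, -136.0], [557.0, -177.0], [590.0, -60.0], [448.0, -20.0]]
scene 113.0 centre [496.1 -92.8] size [124.3 145.5] ang 74.0 corners [[409.0, -132.0], [549.0, -173.0], [583.0, -53.0], [443.0, -13.0]]
mouth L/S top [ 558.9 -161.6   30. ] [542.8 -66.9  30. ]
mouth L/S scene [ 555. -155.   26.] [537. -60.  26.]
box corner [462.1 285.9  36. ]
box corner [472.1 121.3  36. ]
box corner [410.9 119.3  36. ]
box corner [396.  278.1  36. ]
cap top [434.8 185.1  58. ] scene [436.4 188.1  50. ]
slot [array([431.4, 248. ,  37. ]), array([436.3, 160. ,  37. ])]
scene 104.0 centre [726.4 288.5] size [169.6 213.7] ang 25.0 corners [[604.0, 350.0], [695.0, 156.0], [848.0, 227.0], [758.0, 421.0]]
lens tri (array([691.5, 254.2, 309.6]), np.float64(6.071861686170047)) ring (array([703.6, 260.2, 314. ]), np.float64(0.46444282450614266))
[686.6 261.9 300. ] [696.5 257.2 300. ]
```

Geometry checks out:
- **Bend:** centre (500,-96), leg azimuth -16°, so the leg point is about (505,-142).
- **Dimmer:** cap at (435,186), track azimuth 93°.
- **Lens:** about (691,254,300), view azimuth 205°.

I'll push the dimmer with shut fingers first.

```bash
python3 -m jog '[{"dx":0.012,"dy":0.046,"wz":-0.04,"grip":1},{"dx":0.012,"dy":0.046,"wz":-0.04,"grip":1},{"dx":0.012,"dy":0.046,"wz":-0.04,"grip":1},{"dx":0.012,"dy":0.046,"wz":-0.04,"grip":1},{"dx":0.012,"dy":0.046,"wz":-0.04,"grip":1},{"dx":0.012,"dy":0.046,"wz":-0.04,"grip":1},{"dx":0.012,"dy":0.046,"wz":-0.04,"grip":1},{"dx":0.012,"dy":0.046,"wz":-0.04,"grip":1},{"dx":0.012,"dy":0.046,"wz":-0.04,"grip":1},{"dx":0.012,"dy":0.046,"wz":-0.04,"grip":1}]' 20
python3 -m jog '[{"dx":0.016,"dy":0.046,"grip":1},{"dx":0.016,"dy":0.046,"grip":1},{"dx":0.016,"dy":0.046,"grip":1},{"dx":0.016,"dy":0.044,"dz":-0.02,"grip":1},{"dz":-0.04,"grip":1},{"dz":-0.04,"grip":1},{"grip":1},{"grip":1}]'
```

```text
invalid input
invalid input
```

```bash
python3 -m jog '[{"dx":0.012,"dy":0.046,"dz":0,"wx":0,"wy":0,"wz":-0.04,"grip":1}]' 20; python3 -m jog --help; python3 -c "
from workcell import env;print(env.state()['ee_pos'],env.state()['time_s'])"
```

```text
time_s: 0.2
ee_pos: [264.2, -473.9, 183.6]
ee_rot: [179.9, 0.1, 23.5]
force: [0.9, 1.8, -0.5]
gripper_width: 85.7
[ 264.17417573 -473.87890169  183.60139129] 0.2invalid input: not JSON, or not a number
```

All keys are required. Continuing.

```bash
python3 -m jog '[{"dx":0.012,"dy":0.046,"dz":0,"wx":0,"wy":0,"wz":-0.04,"grip":1},{"dx":0.012,"dy":0.046,"dz":0,"wx":0,"wy":0,"wz":-0.04,"grip":1},{"dx":0.012,"dy":0.046,"dz":0,"wx":0,"wy":0,"wz":-0.04,"grip":1},{"dx":0.012,"dy":0.046,"dz":0,"wx":0,"wy":0,"wz":-0.04,"grip":1},{"dx":0.012,"dy":0.046,"dz":0,"wx":0,"wy":0,"wz":-0.04,"grip":1},{"dx":0.012,"dy":0.046,"dz":0,"wx":0,"wy":0,"wz":-0.04,"grip":1},{"dx":0.012,"dy":0.046,"dz":0,"wx":0,"wy":0,"wz":-0.04,"grip":1},{"dx":0.012,"dy":0.046,"dz":0,"wx":0,"wy":0,"wz":-0.04,"grip":1},{"dx":0.012,"dy":0.046,"dz":0,"wx":0,"wy":0,"wz":-0.04,"grip":1}]'
python3 -m jog '[{"dx":0.016,"dy":0.046,"dz":0,"wx":0,"wy":0,"wz":0,"grip":1},{"dx":0.016,"dy":0.046,"dz":0,"wx":0,"wy":0,"wz":0,"grip":1},{"dx":0.016,"dy":0.046,"dz":0,"wx":0,"wy":0,"wz":0,"grip":1},{"dx":0.016,"dy":0.046,"dz":-0.02,"wx":0,"wy":0,"wz":0,"grip":1},{"dx":0,"dy":0,"dz":-0.04,"wx":0,"wy":0,"wz":0,"grip":1},{"dx":0,"dy":0,"dz":-0.04,"wx":0,"wy":0,"wz":0,"grip":1},{"dx":0,"dy":0,"dz":0,"wx":0,"wy":0,"wz":0,"grip":1},{"dx":0,"dy":0,"dz":0,"wx":0,"wy":0,"wz":0,"grip":1}]'
```

```text
time_s: 1.1
ee_pos: [372.4, -54.7, 184.7]
ee_rot: [180.0, -0.0, 3.0]
force: [0.8, 0.6, 0.1]
gripper_width: 14.0
time_s: 1.9
ee_pos: [435.8, 125.1, 86.0]
ee_rot: [180.0, 0.1, 3.1]
force: [0.7, -0.4, 1.1]
gripper_width: 0.5
```

```bash
python3 -m jog '[{"dx":0,"dy":0.01,"dz":-0.02,"wx":0,"wy":0,"wz":0,"grip":1},{"dx":0,"dy":0,"dz":-0.02,"wx":0,"wy":0,"wz":0,"grip":1},{"dx":0,"dy":0.015,"dz":0,"wx":0,"wy":0,"wz":0,"grip":1},{"dx":-0.001,"dy":0.015,"dz":0,"wx":0,"wy":0,"wz":0,"grip":1},{"dx":-0.001,"dy":0.015,"dz":0,"wx":0,"wy":0,"wz":0,"grip":1},{"dx":-0.001,"dy":0.01,"dz":0,"wx":0,"wy":0,"wz":0,"grip":1},{"dx":-0.001,"dy":0.01,"dz":0,"wx":0,"wy":0,"wz":0,"grip":1},{"dx":-0.001,"dy":0.01,"dz":0,"wx":0,"wy":0,"wz":0,"grip":1}]'; python3 -m jog '[{"dx":0,"dy":0.003,"dz":0,"wx":0,"wy":0,"wz":0,"grip":1},{"dx":0,"dy":0.003,"dz":0,"wx":0,"wy":0,"wz":0,"grip":1}]'
```

```text
time_s: 2.7
ee_pos: [431.4, 210.8, 46.8]
ee_rot: [-180.0, -0.1, 3.1]
force: [-0.1, 0.7, 0.2]
gripper_width: 0.5
time_s: 2.9
ee_pos: [430.8, 216.3, 45.9]
ee_rot: [180.0, -0.0, 3.2]
force: [-0.2, -0.7, -0.2]
gripper_width: 0.6
```

```bash
python3 - <<'E'
from h import *
print(env.state()['ee_pos'],env.state()['force'])
s=env.grab_frame("scene")[:,:,::-1];t=env.grab_frame("top")[:,:,::-1]
r=lambda im,x,y,w,h:cv2.resize(np.ascontiguousarray(im[y:y+h,x:x+w]),(400,300),interpolation=cv2.INTER_CUBIC)
cv2.imwrite("pics/d1.png",np.hstack([r(s,305,195,80,60),r(t,215,230,80,60)]))
E
```

```text
[430.80465406 216.30826804  45.92553612] [-0.21675234 -0.739287   -0.22310582]
```

View pics/d1.png

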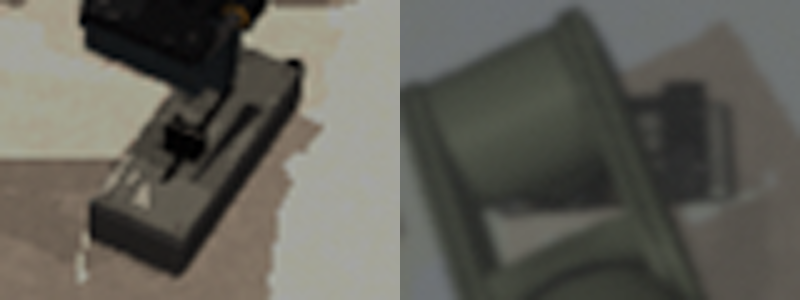

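```bash
python3 - <<'E'
from h import *
for X in((431,216,46),(431,203,46),(431,230,46),(435,186,52),(432,236,52),(432,236,58)):
    p=proj("scene",X);print(X,p,(p-[305,195])*5)
E
```

```text
(431, 216, 46) [344.30068197 216.78684752] [196.50340984 108.93423762]
(431, 203, 46) [342.0435755  219.44444693] [185.21787749 122.22223466]
(431, 230, 46) [346.70973472 213.95034103] [208.54867358  94.75170515]
(435, 186, 52) [340.26157016 222.212583  ] [176.30785079 136.06291501]
(432, 236, 52) [348.11337095 211.56630418] [215.56685473  82.83152088]
(432, 236, 58) [348.2148714  210.24645645] [216.07435701  76.23228223]
```

```bash
python3 -m jog '[{"dx":0,"dy":-0.01,"dz":0.02,"wx":0,"wy":0,"wz":0,"grip":1},{"dx":0,"dy":-0.03,"dz":0.04,"wx":0,"wy":0,"wz":0,"grip":1},{"dx":0,"dy":-0.04,"dz":0.04,"wx":0,"wy":0,"wz":0,"grip":1},{"dx":0,"dy":-0.04,"dz":0.02,"wx":0,"wy":0,"wz":0,"grip":1},{"dx":0,"dy":-0.04,"dz":0,"wx":0,"wy":0,"wz":0,"grip":1}]'; python3 - <<'E'
from h import *
s=env.grab_frame("scene")[:,:,::-1];cv2.imwrite("pics/s2.png",s)
r=lambda im,x,y,w,h:cv2.resize(np.ascontiguousarray(im[y:y+h,x:x+w]),(400,300),interpolation=cv2.INTER_CUBIC)
a=np.hstack([r(s,305,195,80,60),r(cv2.imread("pics/scene0.png"),305,195,80,60)])
b=np.hstack([np.clip(r(s,420,150,80,60)*3.,0,255),r(s,250,255,120,90)])
cv2.imwrite("pics/d2.png",np.vstack([a,b]))
E
```

```text
time_s: 3.5
ee_pos: [432.8, 59.4, 164.3]
ee_rot: [-180.0, -0.4, 3.2]
force: [0.7, -0.3, 0.5]
gripper_width: 0.1[ WARN:0@4.304] global loadsave.cpp:1063 imwrite_ Unsupported depth image for selected encoder is fallbacked to CV_8U.
```

View pics/d2.png

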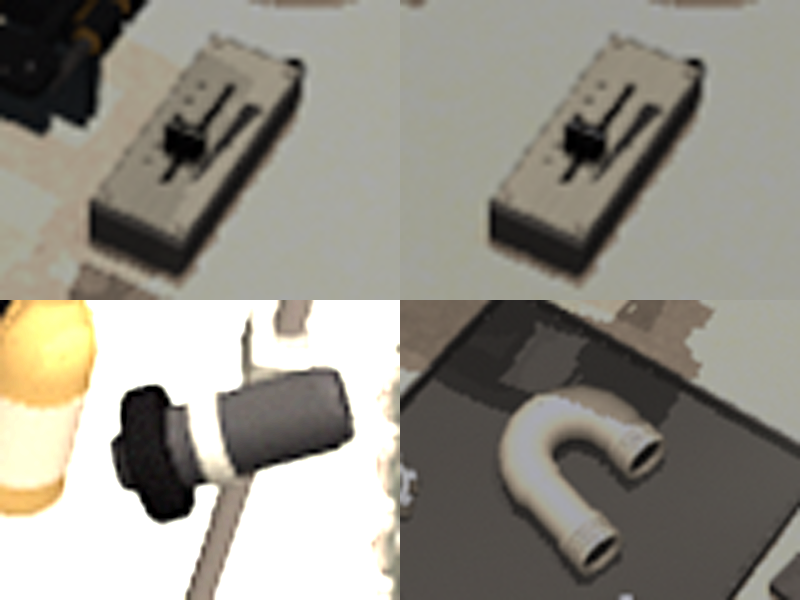

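```bash
python3 - <<'E'
from h import *
st=env.state();print(st['ee_pos'],st['ee_rot'],st['qpos'])
p=proj("scene",st['ee_pos']);print(p,(p-[305,195])*5)
s=cv2.imread("pics/s2.png")
c=cv2.resize(s[130:250,240:400],(800,600),interpolation=cv2.INTER_CUBIC);c=np.clip(c.astype(float)*2.5,0,255).astype(np.uint8)
for dz in(0,20,60):
    q=(proj("scene",st['ee_pos']+[0,0,dz])-[240,130])*5;cv2.circle(c,tuple(q.astype(int)),4,(0,0,255),-1)
cv2.imwrite("pics/d3.png",c)
E
```

```text
[431.11544581  54.09277613 162.76887415] [ 1.79716130e+02 -1.70603285e-01  2.99179015e+00] [  5.88033736   6.49933439 108.75072652  -0.32338054  64.59421144
  93.02731196]
[314.8035661  225.31572264] [ 49.0178305 151.5786132]
```

View pics/d3.png

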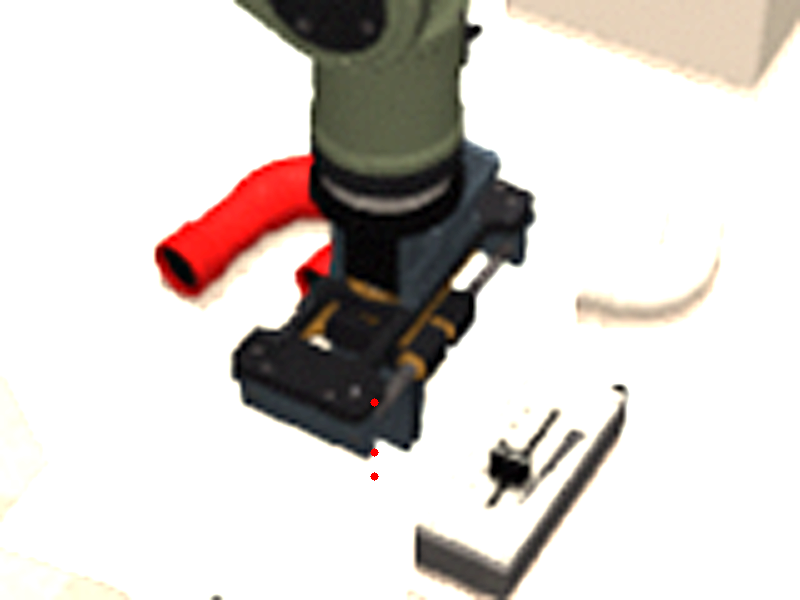

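```bash
python3 - <<'E'
from h import *
for n in C:
    print(n,"base",proj(n,(0,0,0)),"startTCP",proj(n,(252.4,-516.1,184)),proj(n,(252.4,-516.1,263)), "dimmer", proj(n,(435,201,36)))
s=cv2.imread("pics/scene0.png");c=np.clip(s[180:420,30:270].astype(float)*1.6,0,255).astype(np.uint8)
c=cv2.resize(c,(600,600),interpolation=cv2.INTER_CUBIC)
a=np.radians(26.06)
ty=np.array([np.sin(a),-np.cos(a),0]);tx=np.array([np.cos(a),np.sin(a),0]);T=np.array([252.4,-516.1,184])
def dot(X,col):cv2.circle(c,tuple(((proj("scene",X)-[30,180])*2.5).astype(int)),4,col,-1)
for k in(-59,-45.5,45.5,59):dot(T+ty*k,(0,0,255))
for i in(-89,89):
    for j in(-38,38):dot(T+ty*i+tx*j+[0,0,79],(0,255,0))
dot((0,0,0),(255,0,0))
for x in(-1,1):
    for y in(-1,1):dot((100*x,100*y,0),(255,0,0))
cv2.imwrite("pics/d4.png",c)
E
```

```text
scene base [192.79479221 211.76862498] startTCP [104.51883065 346.85308975] [ 92.56528328 329.27011834] dimmer [342.66841873 222.5693577 ]
top base [317.39289628 391.16864005] startTCP [483.10730932 316.24018809] [490.48988343 316.80161553] dimmer [257.92376421 261.43252148]
```

View pics/d4.png

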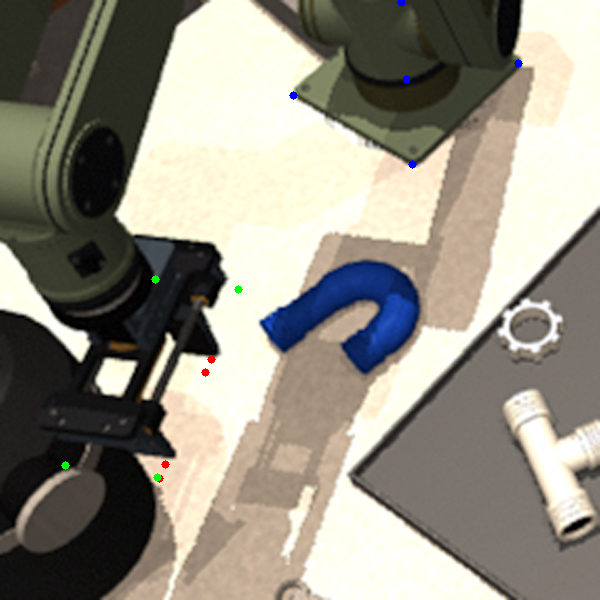

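The fingers passed over the cap and it did not move. The base-plate dots fit the picture exactly, so the calibration is fine, but the visible fingertips sit about 20 mm above the reported TCP. I'll measure that by touching the box top (37 mm) gently, clear of the cap.

```bash
python3 -m jog '[{"dx":0.004,"dy":0.044,"dz":-0.02,"wx":0,"wy":0,"wz":0,"grip":1},{"dx":0,"dy":0.044,"dz":-0.04,"wx":0,"wy":0,"wz":0,"grip":1},{"dx":0,"dy":0,"dz":-0.04,"wx":0,"wy":0,"wz":0,"grip":1},{"dx":0,"dy":0,"dz":-0.02,"wx":0,"wy":0,"wz":0,"grip":1},{"dx":0,"dy":0,"dz":0,"wx":0,"wy":0,"wz":0,"grip":1},{"dx":0,"dy":0,"dz":0,"wx":0,"wy":0,"wz":0,"grip":1}]'
Z='{"dx":0,"dy":0,"dz":-0.004,"wx":0,"wy":0,"wz":0,"grip":1}'; true
python3 -m jog '[{"dx":0,"dy":0,"dz":-0.004,"wx":0,"wy":0,"wz":0,"grip":1},{"dx":0,"dy":0,"dz":0,"wx":0,"wy":0,"wz":0,"grip":1}]'
python3 -m jog '[{"dx":0,"dy":0,"dz":-0.004,"wx":0,"wy":0,"wz":0,"grip":1},{"dx":0,"dy":0,"dz":0,"wx":0,"wy":0,"wz":0,"grip":1}]'
python3 -m jog '[{"dx":0,"dy":0,"dz":-0.004,"wx":0,"wy":0,"wz":0,"grip":1},{"dx":0,"dy":0,"dz":0,"wx":0,"wy":0,"wz":0,"grip":1}]'
```

```text
time_s: 4.15
ee_pos: [435.0, 141.7, 47.7]
ee_rot: [180.0, 0.0, 3.1]
force: [0.3, 1.0, 0.6]
gripper_width: 0.4
time_s: 4.35
ee_pos: [435.5, 141.8, 44.3]
ee_rot: [-180.0, -0.1, 3.1]
force: [0.3, -0.0, 0.5]
gripper_width: 0.5
time_s: 4.55
ee_pos: [434.8, 141.7, 39.6]
ee_rot: [180.0, -0.0, 3.1]
force: [-0.2, -0.7, 0.1]
gripper_width: 0.4
time_s: 4.75
ee_pos: [434.5, 141.6, 35.1]
ee_rot: [180.0, 0.0, 3.1]
force: [0.0, 0.2, 0.2]
gripper_width: -0.2
```

Reported 35 mm with no contact, so there is an offset. I'll continue down in small steps.

```bash

python3 -m jog '[{"dx":0,"dy":0,"dz":-0.004,"wx":0,"wy":0,"wz":0,"grip":1},{"dx":0,"dy":0,"dz":0,"wx":0,"wy":0,"wz":0,"grip":1}]'|grep -E "ee_pos|force"
python3 -m jog '[{"dx":0,"dy":0,"dz":-0.004,"wx":0,"wy":0,"wz":0,"grip":1},{"dx":0,"dy":0,"dz":0,"wx":0,"wy":0,"wz":0,"grip":1}]'|grep -E "ee_pos|force"
python3 -m jog '[{"dx":0,"dy":0,"dz":-0.003,"wx":0,"wy":0,"wz":0,"grip":1},{"dx":0,"dy":0,"dz":0,"wx":0,"wy":0,"wz":0,"grip":1}]'|grep -E "ee_pos|force"
```

```text
ee_pos: [434.4, 141.7, 31.0]
force: [0.5, 0.8, 0.1]
ee_pos: [434.4, 141.7, 27.0]
force: [-0.7, -0.0, -0.6]
ee_pos: [434.5, 141.7, 24.1]
force: [0.6, 0.8, -0.1]
```

```bash

python3 -m jog '[{"dx":0,"dy":0,"dz":-0.002,"wx":0,"wy":0,"wz":0,"grip":1},{"dx":0,"dy":0,"dz":0,"wx":0,"wy":0,"wz":0,"grip":1}]'|grep -E "ee_pos|force"
python3 -m jog '[{"dx":0,"dy":0,"dz":-0.002,"wx":0,"wy":0,"wz":0,"grip":1},{"dx":0,"dy":0,"dz":0,"wx":0,"wy":0,"wz":0,"grip":1}]'|grep -E "ee_pos|force"
python3 - <<'E'
from h import *
s=env.grab_frame("scene")[:,:,::-1];st=env.state()
c=np.clip(cv2.resize(np.ascontiguousarray(s[160:250,280:400]),(800,600),interpolation=cv2.INTER_CUBIC)*1.5,0,255).astype(np.uint8)
q=(proj("scene",st['ee_pos'])-[280,160])*20/3;cv2.circle(c,tuple(q.astype(int)),4,(0,0,255),-1)
q=(proj("scene",st['ee_pos']+[0,0,20])-[280,160])*20/3;cv2.circle(c,tuple(q.astype(int)),4,(0,255,0),-1)
cv2.imwrite("pics/d5.png",c)
E
```

```text
ee_pos: [434.7, 141.7, 22.3]
force: [0.1, -0.5, 0.5]
ee_pos: [434.7, 141.7, 20.3]
force: [-0.8, 0.5, 0.3]
```

View pics/d5.png

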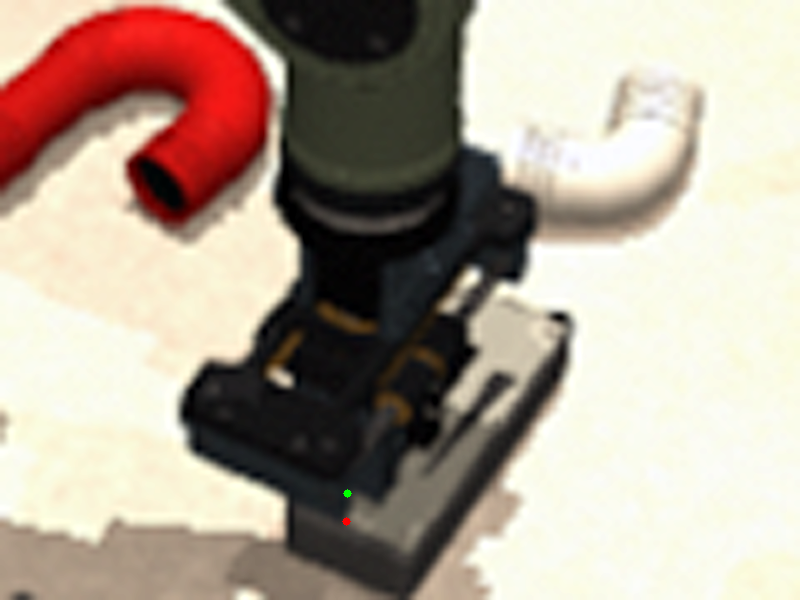

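The visible tip is still about 6 mm above the plate, which puts it level with the cap. That means the tip is about 23 mm above the reported TCP. I'll push from here.

```bash

python3 -m jog '[{"dx":0,"dy":0.015,"dz":0,"wx":0,"wy":0,"wz":0,"grip":1},{"dx":-0.001,"dy":0.015,"dz":0,"wx":0,"wy":0,"wz":0,"grip":1},{"dx":-0.001,"dy":0.015,"dz":0,"wx":0,"wy":0,"wz":0,"grip":1},{"dx":0,"dy":0,"dz":0,"wx":0,"wy":0,"wz":0,"grip":1}]'|grep -E "ee_pos|force"
python3 -m jog '[{"dx":-0.001,"dy":0.015,"dz":0,"wx":0,"wy":0,"wz":0,"grip":1},{"dx":0,"dy":0.006,"dz":0,"wx":0,"wy":0,"wz":0,"grip":1},{"dx":0,"dy":0,"dz":0,"wx":0,"wy":0,"wz":0,"grip":1}]'|grep -E "ee_pos|force"
python3 -m jog '[{"dx":0,"dy":0.004,"dz":0,"wx":0,"wy":0,"wz":0,"grip":1},{"dx":0,"dy":0.003,"dz":0,"wx":0,"wy":0,"wz":0,"grip":1},{"dx":0,"dy":0,"dz":0,"wx":0,"wy":0,"wz":0,"grip":1}]'|grep -E "ee_pos|force"
```

```text
ee_pos: [432.9, 187.8, 20.5]
force: [-0.3, 0.4, -0.1]
ee_pos: [431.7, 208.4, 20.5]
force: [-0.2, -0.0, -0.1]
ee_pos: [431.7, 214.9, 20.4]
force: [-0.2, 0.1, 0.6]
```

```bash

python3 -m jog '[{"dx":0,"dy":0.004,"dz":0,"wx":0,"wy":0,"wz":0,"grip":1}]'|grep -E "ee_pos|force"
python3 -m jog '[{"dx":0,"dy":0.004,"dz":0,"wx":0,"wy":0,"wz":0,"grip":1}]'|grep -E "ee_pos|force"
python3 -m jog '[{"dx":0,"dy":0.002,"dz":0,"wx":0,"wy":0,"wz":0,"grip":1}]'|grep -E "ee_pos|force"
python3 -m jog '[{"dx":0,"dy":0,"dz":0,"wx":0,"wy":0,"wz":0,"grip":1}]'|grep -E "ee_pos|force"
python3 - <<'E'
from h import *
s=env.grab_frame("scene")[:,:,::-1]
c=s[195:255,305:385];o=cv2.imread("pics/scene0.png")[195:255,305:385]
cv2.imwrite("pics/d6raw.png",s)
for im in(o,c): print("cap old-site darkness",im[24:31,33:40].max(2).mean().round(1),"new-site",im[10:18,41:48].max(2).mean().round(1))
for r in range(8,36,2): print("".join("#" if v<45 else "+" if v<80 else "." for v in c[r].max(1)))
E
```

```text
ee_pos: [431.5, 218.4, 20.4]
force: [-1.3, -1.8, 0.1]
ee_pos: [431.5, 222.7, 20.4]
force: [-0.7, -1.9, 0.1]
ee_pos: [431.5, 224.5, 20.4]
force: [0.2, -8.1, 1.8]
ee_pos: [431.6, 224.4, 20.4]
force: [-1.3, -4.3, 1.0]
cap old-site darkness 28.6 new-site 143.7
cap old-site darkness 60.3 new-site 18.6
..................###############################++#+...........................
...................################################+............................
...................##############################+++++++.+##....................
....................+############################+.+++.++++++...................
........................+########################+.+.++++++#....................
.............................+###################+..++++++##....................
................................+###############++++++++###+....................
................................+..+++########++####+++###+.....................
..............................++++.....+##+..++###+.+####+......................
.............................++++++++++##+..+###+..+####........................
............................+++++++++###+..+##+...+###+.........................
...........................+...+++++##++++##++..+####+..........................
............................++++++###+.++#++..++####............................
................................+##+..++++..++####+.............................
```

The cap pushed with -1.9 N, then -8 N at the stop. I'll back off, rise and travel toward the bend with the gripper opening.

```bash

python3 -m jog '[{"dx":0,"dy":-0.02,"dz":0,"wx":0,"wy":0,"wz":0,"grip":1},{"dx":0,"dy":-0.02,"dz":0.04,"wx":0,"wy":0,"wz":0,"grip":1},{"dx":0,"dy":-0.02,"dz":0.045,"wx":0,"wy":0,"wz":0,"grip":-0.2},{"dx":0.008,"dy":-0.045,"dz":0.02,"wx":0,"wy":0,"wz":-0.04,"grip":-0.6},{"dx":0.01,"dy":-0.048,"dz":0,"wx":0,"wy":0,"wz":-0.05,"grip":-0.6},{"dx":0.01,"dy":-0.048,"dz":0,"wx":0,"wy":0,"wz":-0.06,"grip":-0.6},{"dx":0.012,"dy":-0.048,"dz":0,"wx":0,"wy":0,"wz":-0.06,"grip":-0.6},{"dx":0.012,"dy":-0.048,"dz":0,"wx":0,"wy":0,"wz":-0.06,"grip":-0.6},{"dx":0.012,"dy":-0.048,"dz":0,"wx":0,"wy":0,"wz":-0.06,"grip":-0.6},{"dx":0.01,"dy":-0.02,"dz":0,"wx":0,"wy":0,"wz":0,"grip":-0.6}]'
python3 -m jog '[{"dx":0,"dy":0,"dz":0,"wx":0,"wy":0,"wz":0,"grip":-0.6},{"dx":0,"dy":0,"dz":0,"wx":0,"wy":0,"wz":0,"grip":-0.6},{"dx":0,"dy":0,"dz":0,"wx":0,"wy":0,"wz":0,"grip":-0.6}]'
python3 - <<'E'
from h import *
st=env.state();s=env.grab_frame("scene")[:,:,::-1];t=env.grab_frame("top")[:,:,::-1]
cv2.imwrite("pics/e_s.png",s);cv2.imwrite("pics/e_t.png",t)
k=(s[205:235,330:360].max(2)<55).astype(np.uint8);n,l,S,ce=cv2.connectedComponentsWithStats(k);i=1+S[1:,4].argmax();p=ce[i]+[330,205];print("cap px",p,S[i],plane("scene",p,50))
r=lambda im,x,y,w,h,W,H,g:np.clip(cv2.resize(np.ascontiguousarray(im[y:y+h,x:x+w]),(W,H),interpolation=cv2.INTER_CUBIC)*g,0,255).astype(np.uint8)
a=r(s,235,215,120,120,600,600,1.5)
X=st['ee_pos'];
for dz,col in((0,(0,0,255)),(23,(0,255,0))):
    q=(proj("scene",X+[0,0,dz])-[235,215])*5;cv2.circle(a,tuple(q.astype(int)),4,col,-1)
b=np.vstack([r(t,310,200,80,80,200,200,2),r(s,305,195,80,80,200,200,1.5),r(t,210,220,80,80,200,200,2)])
cv2.imwrite("pics/e1.png",np.hstack([a,b]))
E
```

```text
time_s: 8.25
ee_pos: [507.5, -144.0, 125.9]
ee_rot: [180.0, -0.2, -16.0]
force: [-0.0, 0.6, 0.1]
gripper_width: 61.5
time_s: 8.55
ee_pos: [505.6, -139.0, 125.5]
ee_rot: [-180.0, 0.0, -15.7]
force: [-0.2, -0.7, -0.0]
gripper_width: 72.9
cap px [347.86567164 214.47761194] [ 8  3 16 23 67] [436.78302494 226.9783879   50.        ]
```

View pics/e1.png

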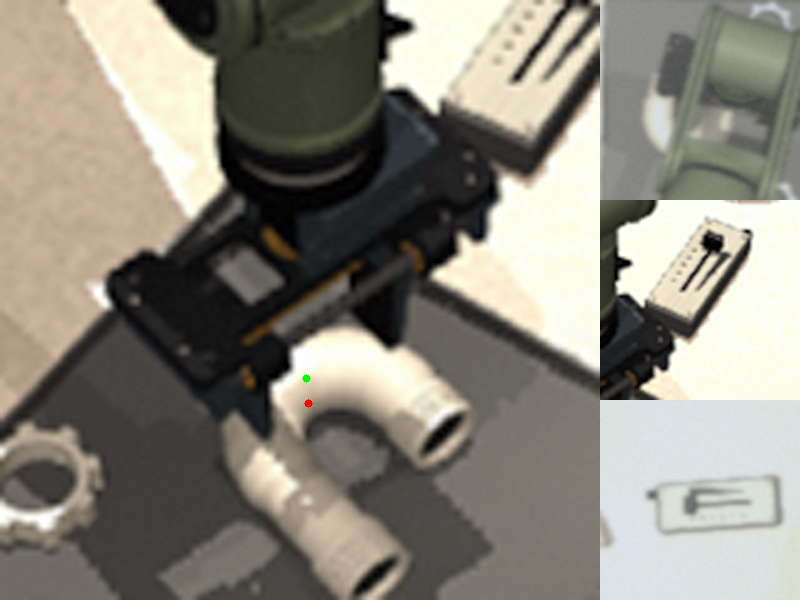

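The dimmer cap is now at the gland end: at z 50 it lies at (437,227) against an expected (432,236), and both views agree. The finger midpoint (313,376) matches reported TCP + 23 mm. Dropping vertically, it lands on the long leg. Descending now.

```bash

python3 -m jog '[{"dx":-0.004,"dy":0,"dz":-0.035,"wx":0,"wy":0,"wz":0,"grip":-0.6},{"dx":0,"dy":0,"dz":-0.035,"wx":0,"wy":0,"wz":0,"grip":-0.6},{"dx":0,"dy":0,"dz":-0.02,"wx":0,"wy":0,"wz":0,"grip":-0.6},{"dx":0,"dy":0,"dz":0,"wx":0,"wy":0,"wz":0,"grip":-0.6}]'
python3 -m jog '[{"dx":0,"dy":0,"dz":-0.015,"wx":0,"wy":0,"wz":0,"grip":-0.6},{"dx":0,"dy":0,"dz":0,"wx":0,"wy":0,"wz":0,"grip":-0.6}]'
python3 -m jog '[{"dx":0,"dy":0,"dz":-0.015,"wx":0,"wy":0,"wz":0,"grip":-0.6},{"dx":0,"dy":0,"dz":0,"wx":0,"wy":0,"wz":0,"grip":-0.6}]'
```

```text
time_s: 9.05
ee_pos: [499.3, -138.5, 33.1]
ee_rot: [-180.0, 0.4, -15.7]
force: [-0.6, -0.3, -0.3]
gripper_width: 72.8
time_s: 9.25
ee_pos: [501.4, -139.5, 20.5]
ee_rot: [-180.0, 0.1, -15.7]
force: [-0.6, 0.2, 0.0]
gripper_width: 73.0
time_s: 9.45
ee_pos: [501.5, -139.8, 5.8]
ee_rot: [180.0, 0.1, -15.7]
force: [-0.7, 1.0, 0.2]
gripper_width: 73.0
```

```bash

python3 -m jog '[{"dx":0,"dy":0,"dz":-0.007,"wx":0,"wy":0,"wz":0,"grip":-0.6},{"dx":0,"dy":0,"dz":0,"wx":0,"wy":0,"wz":0,"grip":-0.6}]'|grep -E "ee_pos|force"
python3 -m jog '[{"dx":0,"dy":0,"dz":-0.005,"wx":0,"wy":0,"wz":0,"grip":-0.6},{"dx":0,"dy":0,"dz":0,"wx":0,"wy":0,"wz":0,"grip":-0.6}]'|grep -E "ee_pos|force"
python3 -m jog '[{"dx":0,"dy":0,"dz":-0.003,"wx":0,"wy":0,"wz":0,"grip":-0.6},{"dx":0,"dy":0,"dz":0,"wx":0,"wy":0,"wz":0,"grip":-0.6}]'|grep -E "ee_pos|force"
```

```text
ee_pos: [501.8, -140.1, -1.2]
force: [-0.3, -0.5, 0.3]
ee_pos: [501.5, -140.2, -6.7]
force: [-0.3, -0.2, 0.4]
ee_pos: [501.6, -140.2, -9.8]
force: [0.4, -0.4, 0.2]
```

Close on the leg, 35 N.

```bash

python3 -m jog '[{"dx":0,"dy":0,"dz":0,"wx":0,"wy":0,"wz":0,"grip":1},{"dx":0,"dy":0,"dz":0,"wx":0,"wy":0,"wz":0,"grip":1},{"dx":0,"dy":0,"dz":0,"wx":0,"wy":0,"wz":0,"grip":1},{"dx":0,"dy":0,"dz":0,"wx":0,"wy":0,"wz":0,"grip":1},{"dx":0,"dy":0,"dz":0,"wx":0,"wy":0,"wz":0,"grip":1},{"dx":0,"dy":0,"dz":0,"wx":0,"wy":0,"wz":0,"grip":1}]' 35
python3 -m jog '[{"dx":0,"dy":0,"dz":0.02,"wx":0,"wy":0,"wz":0,"grip":1},{"dx":0,"dy":0,"dz":0.03,"wx":0,"wy":0,"wz":0,"grip":1},{"dx":0,"dy":0,"dz":0.04,"wx":0,"wy":0,"wz":0,"grip":1},{"dx":0,"dy":0,"dz":0.04,"wx":0,"wy":0,"wz":0,"grip":1},{"dx":0,"dy":0,"dz":0.04,"wx":0,"wy":0,"wz":0,"grip":1},{"dx":0,"dy":0,"dz":0,"wx":0,"wy":0,"wz":0,"grip":1}]'
```

```text
time_s: 10.65
ee_pos: [502.0, -140.5, -9.4]
ee_rot: [180.0, -0.0, -15.8]
force: [0.0, -0.6, -0.9]
gripper_width: 37.4
time_s: 11.25
ee_pos: [505.3, -141.2, 166.0]
ee_rot: [180.0, -0.7, -15.8]
force: [1.0, 0.3, -1.9]
gripper_width: 37.3
```

Held at a width of 37.4 mm (leg 38 mm), with about 1.9 N of weight. Now I swing to a stand-off pose, yawing +41° and then tilting the mouth up 30°.

```bash

python3 -m jog '[{"dx":0,"dy":0.02,"dz":0.03,"wx":0,"wy":0,"wz":0.07,"grip":1},{"dx":0.003,"dy":0.03,"dz":0,"wx":0,"wy":0,"wz":0.08,"grip":1},{"dx":0.003,"dy":0.03,"dz":0,"wx":0,"wy":0,"wz":0.08,"grip":1},{"dx":0.003,"dy":0.03,"dz":0,"wx":0,"wy":0,"wz":0.08,"grip":1},{"dx":0.003,"dy":0.03,"dz":0,"wx":0,"wy":0,"wz":0.08,"grip":1},{"dx":0.003,"dy":0.03,"dz":0,"wx":0,"wy":0,"wz":0.08,"grip":1},{"dx":0.003,"dy":0.03,"dz":0,"wx":0,"wy":0,"wz":0.08,"grip":1},{"dx":0.003,"dy":0.03,"dz":0,"wx":0,"wy":0,"wz":0.08,"grip":1},{"dx":0.003,"dy":0.03,"dz":0,"wx":0,"wy":0,"wz":0.083,"grip":1},{"dx":0,"dy":0.02,"dz":0,"wx":0,"wy":0,"wz":0,"grip":1}]'
python3 -m jog '[{"dx":0,"dy":0,"dz":0,"wx":0.037,"wy":-0.079,"wz":0,"grip":1},{"dx":0,"dy":0,"dz":0,"wx":0.037,"wy":-0.079,"wz":0,"grip":1},{"dx":0,"dy":0,"dz":0,"wx":0.037,"wy":-0.079,"wz":0,"grip":1},{"dx":0,"dy":0,"dz":0,"wx":0.037,"wy":-0.079,"wz":0,"grip":1},{"dx":0,"dy":0,"dz":0,"wx":0.037,"wy":-0.079,"wz":0,"grip":1},{"dx":0,"dy":0,"dz":0,"wx":0.037,"wy":-0.079,"wz":0,"grip":1},{"dx":0,"dy":0,"dz":0,"wx":0,"wy":0,"wz":0,"grip":1},{"dx":0,"dy":0,"dz":0,"wx":0,"wy":0,"wz":0,"grip":1}]'
python3 -c "
from workcell import env
from scipy.spatial.transform import Rotation as R
print(R.from_euler('xyz',env.state()['ee_rot'],degrees=True).as_matrix().round(3),env.state()['qpos'])"
```

```text
time_s: 12.25
ee_pos: [525.0, 141.5, 188.7]
ee_rot: [-179.9, 0.1, 25.2]
force: [-0.9, -0.1, -2.2]
gripper_width: 37.6
time_s: 13.05
ee_pos: [525.2, 139.5, 189.6]
ee_rot: [-180.0, -29.8, 25.0]
force: [1.2, 0.3, -1.9]
gripper_width: 37.2
[[ 0.786  0.424  0.45 ]
 [ 0.367 -0.906  0.211]
 [ 0.497 -0.001 -0.868]] [  8.02325446   1.40975186 117.84084318  15.56777474  32.99597479
  61.97791406]
```

```bash

python3 -m jog '[{"dx":0.012,"dy":0.015,"dz":-0.001,"wx":0,"wy":0,"wz":0,"grip":1},{"dx":0.012,"dy":0.015,"dz":-0.001,"wx":0,"wy":0,"wz":0,"grip":1},{"dx":0.012,"dy":0.015,"dz":-0.001,"wx":0,"wy":0,"wz":0,"grip":1},{"dx":0.012,"dy":0.015,"dz":0,"wx":0,"wy":0,"wz":0,"grip":1},{"dx":0,"dy":0,"dz":0,"wx":0,"wy":0,"wz":0,"grip":1},{"dx":0,"dy":0,"dz":0,"wx":0,"wy":0,"wz":0,"grip":1},{"dx":0,"dy":0,"dz":0,"wx":0,"wy":0,"wz":0,"grip":1}]'
python3 - <<'E'
from h import *
s=env.grab_frame("scene")[:,:,::-1];t=env.grab_frame("top")[:,:,::-1]
cv2.imwrite("pics/f_s.png",s);cv2.imwrite("pics/f_t.png",t)
r=lambda im,x,y,w,h,W,H,g:np.clip(cv2.resize(np.ascontiguousarray(im[y:y+h,x:x+w]),(W,H),interpolation=cv2.INTER_CUBIC).astype(float)*g,0,255).astype(np.uint8)
a=r(s,360,140,160,120,400,300,1.5);b=r(t,200,130,120,90,400,300,2.2)
L=np.array([691,254,300.]);v=np.array([-.785,-.366,-.5]);M=L+105*v
full=np.hstack([r(s,370,140,100,150,400,600,1.5),r(t,200,130,80,120,400,600,2.2)])
for k in(0,50,105,160):
    X=L+k*v
    for n,o,dx in(("scene",(370,140),0),("top",(200,130),400)):
        q=(proj(n,X)-o)*(4 if n=="scene" else 5)+[dx,0];cv2.circle(full,tuple(q.astype(int)),3,(0,0,255),-1)
cv2.imwrite("pics/f1.png",full)
E
```

```text
time_s: 13.75
ee_pos: [573.6, 199.5, 187.1]
ee_rot: [180.0, -29.9, 25.1]
force: [-0.7, -0.6, -1.7]
gripper_width: 37.3
```

View pics/f1.png

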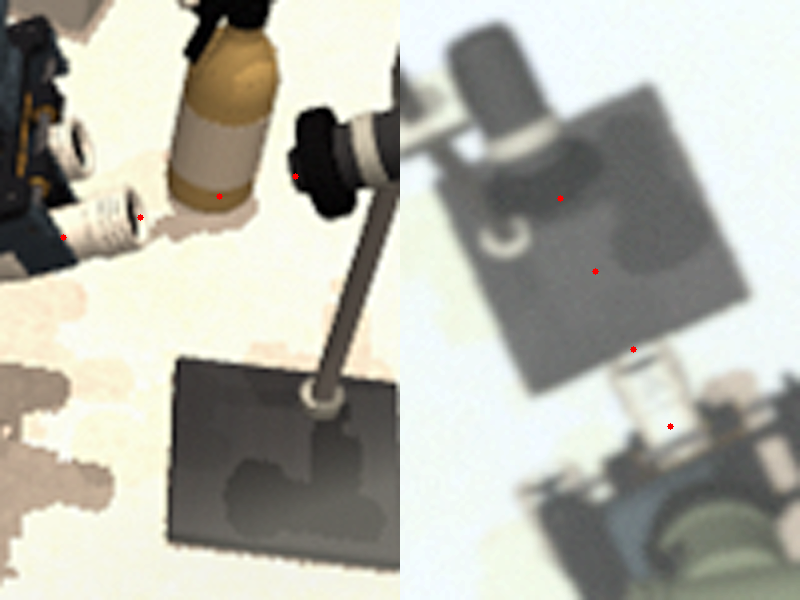

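View 11: the mouth is in front of the lens, at scene crop (133,212) and top crop (246,356). The lens is at scene crop (290,170) and the top ring centre is near crop (145,180). I'll compute the residual offset in the lens frame.

```bash
python3 - <<'E'
from h import *
from scipy.optimize import least_squares as ls
np.set_printoptions(precision=1,suppress=True)
v=np.array([-.785,-.366,-.5]);y=np.array([.423,-.906,0])  # level axis
z=np.cross(v,y);z*=np.sign(z[2]);print(z)
def fit(obs,x0,prior=None):
    return ls(lambda X:np.r_[[(proj(n,X+o)-p) for n,p,o in obs].__iter__().__next__(),proj(obs[1][0],X+obs[1][2])-obs[1][1],[] if prior is None else [(X[2]-prior)/3]],x0)
M=fit([("scene",np.array([403.25,193]),0*z),("top",np.array([249.2,201.2]),22*z)],[608,215,247.])
L=fit([("scene",np.array([442.5,182.5]),0*z),("top",np.array([229,166.]),-17*v)],[691,254,300.],300)
print("M",M.x,M.fun,"L",L.x,L.fun)
d=M.x-L.x;print("mouth in lens: axial",d@v,"side",d@y,"up",d@z)
E
```

```text
[-0.5 -0.2  0.9]
M [607.6 207.6 259. ] [ 0.6 -0.1  0.4  0.6] L [686.6 256.  300.5] [ 0.1  0.2 -0.1  0.2  0.2]
mouth in lens: axial 100.51631813722297 side 10.398737011645371 up 10.106797119955273
```

The mouth reads about 10 mm to the side and 10 mm high, so I correct it and take the last look.

```bash

python3 -m jog '[{"dx":0,"dy":0.005,"dz":-0.004,"wx":0,"wy":0,"wz":0,"grip":1},{"dx":0,"dy":0.005,"dz":-0.003,"wx":0,"wy":0,"wz":0,"grip":1},{"dx":0,"dy":0,"dz":0,"wx":0,"wy":0,"wz":0,"grip":1},{"dx":0,"dy":0,"dz":0,"wx":0,"wy":0,"wz":0,"grip":1},{"dx":0,"dy":0,"dz":0,"wx":0,"wy":0,"wz":0,"grip":1},{"dx":0,"dy":0,"dz":0,"wx":0,"wy":0,"wz":0,"grip":1}]'
python3 - <<'E'
from h import *
s=env.grab_frame("scene")[:,:,::-1];t=env.grab_frame("top")[:,:,::-1]
r=lambda im,x,y,w,h,W,H,g:np.clip(cv2.resize(np.ascontiguousarray(im[y:y+h,x:x+w]),(W,H),interpolation=cv2.INTER_CUBIC).astype(float)*g,0,255).astype(np.uint8)
full=np.vstack([np.hstack([r(s,385,150,80,60,400,300,1.5),r(t,205,150,60,60,400,400,2.2)[:300]]),np.hstack([r(s,305,195,80,60,400,300,1.5),r(t,205,150,60,60,400,400,2.2)[100:]])])
L=np.array([686.6,256,300.5]);v=np.array([-.785,-.366,-.5])
for k in(0,100):
    X=L+k*v
    q=(proj("scene",X)-[385,150])*5;cv2.circle(full,tuple(q.astype(int)),3,(0,0,255),-1)
    q=(proj("top",X)-[205,150])*400/60
    for o in(0,200):cv2.circle(full,tuple((q+[400,o]).astype(int)),3,(0,0,255),-1)
cv2.imwrite("pics/g1.png",full);print(env.state()['qvel'].round(2))
E
```

```text
time_s: 14.45
ee_pos: [573.8, 209.7, 180.6]
ee_rot: [180.0, -30.0, 25.1]
force: [1.4, -0.5, -2.3]
gripper_width: 37.4
[ 0.02 -0.03  0.07  0.12 -0.03  0.03]
```

View pics/g1.png

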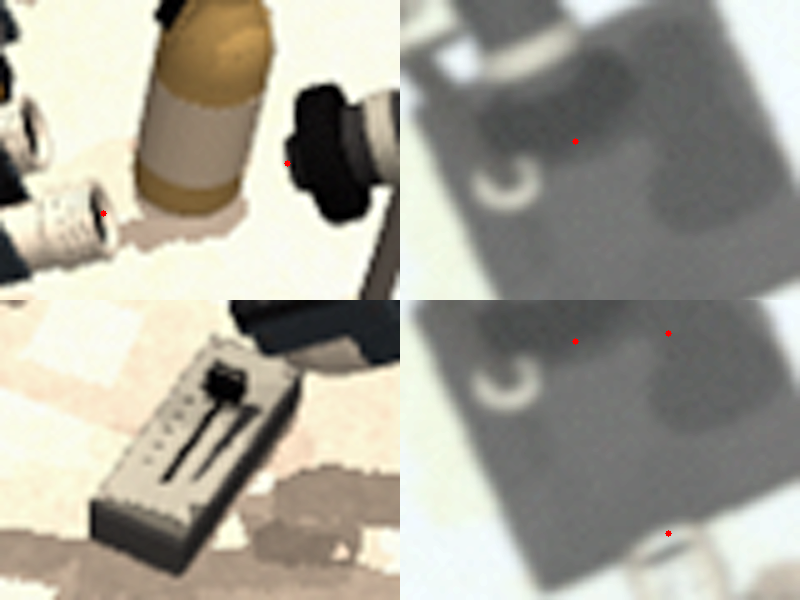

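```bash
python3 - <<'E'
from h import *
from scipy.optimize import least_squares as ls
v=np.array([-.785,-.366,-.5]);y=np.array([.423,-.906,0]);z=np.array([-.453,-.211,.866])
M=ls(lambda X:np.r_[proj("scene",X)-[405,193.6],proj("top",X+22*z)-[245.5,200.7]],[608,215,247.])
d=M.x-[686.6,256,300.5];print(M.x.round(1),M.fun.round(1),"axial,side,up",(d@v).round(1),(d@y).round(1),(d@z).round(1))
E
```

```text
[609.6 219.3 248.2] [ 1.1 -0.1  0.6  1.1] axial,side,up 100.0 0.7 -2.7
```

Axial 100 mm, side 0.7 mm and up -2.7 mm, all within tolerance, and the dimmer is still at the end. Settle and hand in.

```bash
python3 -m jog '[{"dx":0,"dy":0,"dz":0,"wx":0,"wy":0,"wz":0,"grip":1},{"dx":0,"dy":0,"dz":0,"wx":0,"wy":0,"wz":0,"grip":1},{"dx":0,"dy":0,"dz":0,"wx":0,"wy":0,"wz":0,"grip":1},{"dx":0,"dy":0,"dz":0,"wx":0,"wy":0,"wz":0,"grip":1}]'; python3 -c "
from workcell import env; print(env.job_done())"
```

```text
time_s: 14.95
ee_pos: [573.8, 209.7, 180.5]
ee_rot: [-180.0, -30.0, 25.1]
force: [-0.5, -0.1, -2.1]
gripper_width: 37.5
the job is handed in; nothing more can be done
None
```

I pushed the dimmer up to its end stop, took the white bend from the tray by its longer leg, and handed the job in at about 15 s. The arm is holding the bend's mouth in front of the lens; no verdict was reported.

**Last checks**
- **Mouth position:** from both views, the mouth is about 100 mm in front of the lens, 1 mm off sideways and 3 mm low. The fit left about 1 px of error, so allow a few mm.
- **Direction:** the reported tool pose has the leg tilted up 30° at azimuth 25°, matching the lens axis I estimated from the camera's base plate and barrel.
- **Grip:** the finger opening is steady at 37.5 mm on the 38 mm leg, carrying about 2 N, and the arm is still.
- **Dimmer:** the cap sits at the broad end of the wedge. The push met 8 N at the stop.

**What failed or disagreed**
- **First dimmer push:** it missed, because the fingers passed over the cap. The visible fingertips are about 23 mm above the reported TCP, so I allowed for that from then on. I did not find the cause.
- **Cap position:** the scene image put the cap about 9 mm short of where I expected full travel. I relied on the stop force and on both pictures, which show it at the end of the slot.
- **First hold pose:** it was about 10 mm off sideways and 10 mm high, and I corrected it before handing in.
- **Bystanders and camera:** I did not measure the other parts again at the end. No unexpected contact force showed in the readings I took.

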